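Switch the ball sorter over and feed the large mill ball

ROBOT

A 7-joint arm with a two-finger parallel gripper is mounted at the origin on a cart in front of the work surface, level with it; the furniture and walls round the work are solid. World frame = base frame: x ahead of the robot, y to its left, z up, the work surface at z = 0. Lengths are in m, angles in rad, forces in N, time in s.
With the tool pointing down it reaches from about 0.425 to 0.8 m from the base axis. Payload 8.3 kg.
Tool frame: the origin (TCP) lies midway between the tips of the shut fingers; the grasp point (between the pads) lies ctrl.grip_depth behind it (ctrl.grip_depth is the distance from the TCP to the grasp point, in m); z points along the fingers, y is the line along which they close (so a half turn about z gives the same grasp; the last joint's range is limited). The gripper opens to 85 mm and grips with 20 to 120 N. Pads are 22 mm wide; open, the fingers measure 114 mm over their backs; the gripper's body (76 mm by 85 mm) begins 54 mm behind the grasp point. The pads swing forward as they close: fully open they stand 13 mm farther back than shut.
Start: joints at [-1.301, 0.383, 0.016, 1.37, -0.006, 1.388, -0.046], TCP at [0.204, 0.591, 0.231] pointing down, gripper open.
Joint ranges: [-2.95, 2.95], [-0.25, 2.06], [-1.52, 1.56], [0.18, 2.33], [-1.44, 4.58], [0.02, 2.06], [-3.01, 3.01]. Speed limits (rad/s): [2.39, 2.39, 3.01, 3.01, 3.14, 3.14, 3.14].

INTERFACE

Orientations are given as a unit quaternion [w, x, y, z].
In Python, from cell import ctrl, eoat, kinematics, readout, read_camera, job, models gives the robot as it stands. Calls block until the motion is done:
- ctrl.move_to(position, orientation): joint-space move of the TCP to a pose.
- ctrl.movel(position, frame=None, velocity=0.15, contact_N=None): straight line of the TCP; frame=None keeps the orientation; velocity is the mean speed in m/s. With contact_N (N) it stops when the force on the tool has changed by that much, and returns True; else False.
- ctrl.goto_joints(angles): joint-space move.
- eoat.let_go() and eoat.gripper_close(strength=None): open the fingers fully, or close them until they stop; strength is the grip in N (None keeps the last).
- ctrl.pause(seconds).
- kinematics.ik(position, orientation): joint angles nearest the present ones, or None.
- readout.get_obs(): the state.
- read_camera(name): name is "side" or "top" or "wrist"; returns a dict with "img" (400x640x3 uint8, red, green, blue), "fx", "fy", "cx", "cy" (pixels), "rvec" (rotation vector, rad) and "tvec" (3), from world to camera coordinates, as OpenCV has them; the wrist camera has in their place "hand_eye" (4x4, takes a point from camera to tool coordinates, whose origin is the TCP and whose axes are the flange's). Camera axes: x right, y down, z forward; pixel columns grow to the right and rows downward; lengths in m; the calibration is good to about 2 mm. A picture is of the moment at which its call begins: read the wrist's pose just before it. There is no depth.
A pose or a line that the arm cannot do raises ctrl.PlanningError and nothing moves.
- job.sign_off(): hands the job in; it is judged then, once.
Trained networks look in the newest picture that a camera, given by its name, has taken for a name from the list of things; names that differ only in an ending like _2 or _b are one class to them, and where a whole thing is asked for, a point or a joint stands for the part that bears it (a point fixed in the world has none). Each returns a list of dicts, best first, with "score" (0 to 1); they miss things now and then, are a little off and sometimes report something else, mostly with a low value. They report only what shows in the picture. A call takes as long as a camera call.
- models.find_in(camera, thing): "bbox" ([centre column, centre row, width, height] in pixels, round what is visible of it).
- models.trace(camera, thing): "pixels" (400x640 bool, what is visible of it) and "bbox" ([centre column, centre row, width, height] in pixels, round what is visible of it).
The state is a dict: "time_s": time; "joint_pos": joint angles; "qd": joint speeds; "joint_efforts": joint torques, N m; "eef_pos": TCP position; "eef_rot": TCP orientation; "contact_force": force on the tool from outside, world axes, zero at the start; "moment": the same for the moment, N m; "opening": finger opening in m; "gripper_force": force on a finger pad.
Only numpy, scipy, OpenCV 4.12 (cv2) and the standard library are available. Lean on these libraries where they do the work, as an engineer would, in place of code of your own. Each camera call takes 0.05 s, during which the arm holds its last target. There are 200 camera calls.

TASK

The seesaw gate of the ball sorter is feeding the left pan. Rock the gate over its pivot by pressing down the finger tab at its raised right end, so that it stays tipped to the right, then gently push the larger of the two waiting steel balls off its seat on the deck onto the gate, so that it rolls down into the right pan. Only touch and push with the fingers: grasp and lift nothing, leave the smaller ball on its seat, and do not disturb the aluminium sample pieces standing around.

Things in the scene. Friction and masses are not known exactly. Their poses are not given: they have to be found in the camera images.
- sorter: Ball sorter fixed to the worktop, grey and bare aluminium, 500 mm wide (its y), 175 mm deep (its x). Origin on the worktop under the middle of the gate's pivot; x points away from the robot, y to the left end, z up. The gate lies along y over the origin; a raised deck with two ball seats stands in front of it (nearer the robot), an open pan at each end.
- gate (a joint): Tilt of the seesaw gate, rad, about a pin along sorter x, 50 mm up. -0.157 = left end down on its stop (the start), 0 level, +0.157 = right end down. Open trough 300 mm long, 48 mm wide inside, walls 12 mm (45 mm mid-back). A round weight at the back, sorter x 31 to 61 mm, top 150 mm up, makes it top-heavy: past level it falls over by itself and stays. Under 1 N on a tab moves it.
- seat_left (a point): Left ball seat, a 14 mm square hole, at deck-top height 90 mm: sorter x -60, y +32 mm. Deck: flat, x -120 to -30, y -72 to 72 mm, open at its edge near the robot and at the gate, where a ball drops about 28 mm into the trough. Lane guides 4 mm thick, 12 mm high along x at y -70, 0, 70 mm, x -75 to -31 mm; no guides behind the seats on the robot's side.
- seat_right (a point): The same for the right seat: sorter x -60 mm, y -32 mm.
- tab_left (a point): Centre of the top of the ribbed finger tab at the gate's left end, 30 by 36 mm, sticking out of the trough towards the robot at sorter x -49 mm, y +128 mm; top about 42 mm above the worktop when that end is down, 82 mm when up.
- tab_right (a point): The same at the gate's right end (y -128 mm); it starts raised, about 82 mm above the worktop, and is the tab to press, down about 40 mm in all.
- large_ball: The larger steel ball, 30 mm across, about 110 g; starts in one of the two deck seats (which one varies). Do not use this origin's axes.
- large_ball_center (a point): Centre of the larger ball, about 103 mm above the worktop in its seat. About 1 N sideways pushes it out of the shallow seat, a 14 mm square hole in which it sinks under 2 mm; it is slippery and rolls freely.
- small_ball_center (a point): Centre of the smaller steel ball, 22 mm across, about 44 g, in the other seat; stays there.
- pan_right (a point): Middle of the floor, 4 mm above the worktop, of the right pan: open pan 110 mm (x) by 103 mm (y), sorter y -147 to -250 mm; wall next to the gate 26 mm, side walls 45 mm, end wall 60 mm high.
- pan_left (a point): The same for the left pan: sorter y 147 to 250 mm.
- tall_sample: Loose turned aluminium sample, 45 mm across, 62 mm tall, on the worktop in front of the left part of the sorter; origin at its underside. Bystander.
- step_sample: Loose stepped aluminium sample, 47 mm across, 50 mm tall, on the worktop in front of the right part of the sorter. Bystander.
- puck_sample: Loose aluminium puck, 48 mm across, 26 mm tall, in front of the right pan. Bystander.

How it is judged:
By the outcome, as a careful person would: the job done as asked, in the order asked, and still so for the second after the job is handed in, with the robot touching nothing.
It also fails if it takes over 40 s, if anything falls off the work surface, if the arm or the gripper's body presses on something with over 40 N, if the wrist force passes 120 N, or if a joint passes its speed limit or range.

## Working session

There is one attempt and no reset: what is moved stays moved. The work goes in short steps, each a Python script; the robot and the scene stay as the last script left them, time stands still between calls to the robot, and variables do not carry over. Pictures are saved under pics/ and viewed, at most 10 in all, crops included, and the job is handed in when it is done.

```bash
mkdir -p pics; python3 - <<'E'
from cell import ctrl,readout,read_camera,models
import cv2,numpy as np
ims=[]
for c in ("top","side"):
    d=read_camera(c); cv2.imwrite(f"pics/{c}0.png",d["img"][...,::-1])
    R=cv2.Rodrigues(np.array(d["rvec"]))[0]; print(c,d["fx"],d["cx"],d["cy"],"pos",-R.T@d["tvec"],"fwd",R[2])
    for t in ["sorter","gate","large_ball","small_ball_center","tab_right","seat_left","pan_right","pan_left","tall_sample","step_sample","puck_sample"]:
        try: print(t,[(np.round(o["bbox"],1).tolist(),round(o["score"],2)) for o in models.find_in(c,t)[:2]])
        except Exception as e: print(t,e)
o=readout.get_obs(); print(o["time_s"],o["eef_rot"],o["opening"],ctrl.grip_depth)
E
```

```text
top 507.27547506165416 318.3652609720139 202.29738493276724 pos [0.41981951 0.01193546 1.09356607] fwd [ 0.08740052 -0.00588479 -0.99615587]
sorter [([314.2, 200.2, 245.7, 98.0], 0.71)]
gate [([317.1, 185.5, 144.2, 70.8], 0.93)]
large_ball [([301.9, 216.9, 19.6, 18.7], 0.6)]
small_ball_center [([335.1, 215.8, 10.1, 11.7], 0.54)]
tab_right [([316.4, 184.4, 147.2, 72.8], 0.59)]
seat_left []
pan_right [([315.8, 196.7, 243.9, 96.0], 0.66)]
pan_left [([316.2, 197.9, 247.3, 97.7], 0.98)]
tall_sample [([239.0, 256.8, 22.4, 18.6], 0.93)]
step_sample [([387.9, 250.9, 25.0, 22.9], 0.77)]
puck_sample [([430.1, 229.8, 24.3, 22.5], 0.58)]
side 473.60641490631417 314.70440693719985 202.17978456613665 pos [ 0.34450164 -0.82521954  0.87286785] fwd [ 0.12220825  0.73785138 -0.66380756]
sorter [([338.3, 238.4, 109.0, 158.6], 0.55), ([319.3, 220.8, 11.4, 11.5], 0.37)]
gate [([341.8, 218.6, 46.6, 77.4], 0.94)]
large_ball []
small_ball_center [([317.6, 218.6, 10.5, 8.1], 0.57)]
tab_right [([345.8, 220.8, 47.9, 72.8], 0.67)]
seat_left [([338.6, 239.5, 102.6, 164.8], 0.96)]
pan_right [([337.9, 237.8, 105.7, 157.7], 0.59)]
pan_left [([338.2, 238.7, 107.3, 161.4], 0.76)]
tall_sample [([274.4, 194.6, 10.5, 25.4], 0.67)]
step_sample [([297.5, 286.6, 19.0, 23.7], 0.97)]
puck_sample [([325.2, 314.5, 20.9, 27.4], 0.82), ([340.2, 238.4, 105.4, 159.9], 0.29)]
1.2 [-1.92314081e-06  1.65594925e-01  9.86193855e-01 -3.75551186e-05] 0.08565799630230869 0.0187
```

```bash
python3 - <<'E'
import cv2
a=cv2.imread("pics/top0.png")[130:290,170:460]; b=cv2.imread("pics/side0.png")[140:340,250:410]
cv2.imwrite("pics/topc.png",cv2.resize(a,None,fx=2.75,fy=2.75,interpolation=cv2.INTER_CUBIC))
cv2.imwrite("pics/sidec.png",cv2.resize(b,None,fx=3,fy=3,interpolation=cv2.INTER_CUBIC))
E
```

```text
(no output)
```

View pics/topc.png

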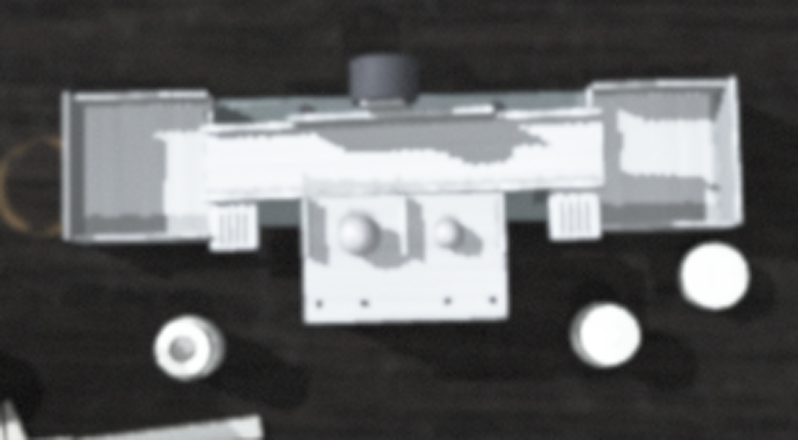

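View pics/sidec.png

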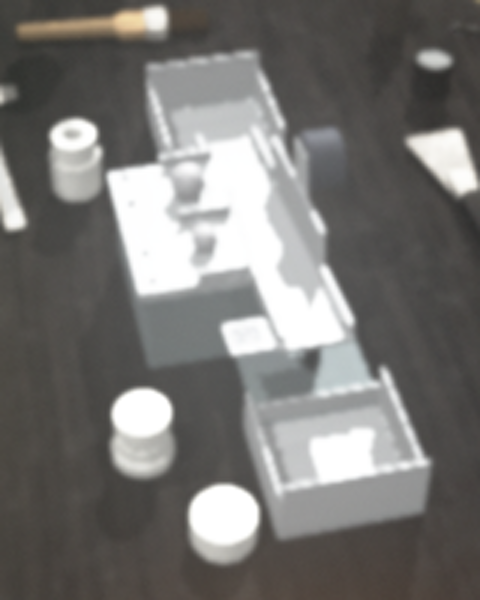

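```bash
cat > h.py <<'E'
import numpy as np,cv2
from scipy.optimize import least_squares
from scipy.spatial.transform import Rotation as Ro
def pose2w(p,q):
    c,s=np.cos(p[2]),np.sin(p[2]); q=np.array(q,float)
    return np.array([p[0]+c*q[0]-s*q[1],p[1]+s*q[0]+c*q[1],q[2]])
def quat(yaw):  # tool down, tool y along sorter y, same branch as the start pose
    x,y,z,w=(Ro.from_euler("z",yaw)*Ro.from_quat([0,1,0,0])).as_quat(); return [w,x,y,z]
E
python3 - <<'E'
from h import *
from cell import read_camera,kinematics
S=np.array
obs={"top":[((304,323),(-120,72,90)),((508,318),(-120,-72,90)),((575,216),(-49,-128,82)),((234,227),(-49,128,42)),((359,234),(-60,32,103)),((447,233),(-60,-32,98.5))],
"side":[((109,172),(-120,72,90)),((140,292),(-120,-72,90)),((246,336),(-49,-128,82)),((187,180),(-60,32,103)),((204,238),(-60,-32,98.5))]}
off={"top":(170,130,2.75),"side":(250,140,3)}
cams={c:read_camera(c) for c in obs}
def res(p,cs=("top","side")):
    r=[]
    for c in cs:
        d=cams[c];K=S([[d["fx"],0,d["cx"]],[0,d["fy"],d["cy"]],[0,0,1.]])
        w=S([pose2w(p,S(o[1])/1000) for o in obs[c]])
        u=cv2.projectPoints(w,S(d["rvec"]),S(d["tvec"]),K,None)[0][:,0]
        x,y,s=off[c]; r.append(u-S([[o[0][0]/s+x,o[0][1]/s+y] for o in obs[c]]))
    return np.concatenate(r).ravel()
for cs in (("top",),("side",),("top","side")):
    f=least_squares(res,[.5,0,0],args=(cs,),loss="soft_l1"); print(cs,f.x.round(4),res(f.x,cs).reshape(-1,2).round(1).tolist())
p=f.x; np.save("p.npy",p)
for q in [(-.05,-.128,.14),(-.05,-.128,.035),(-.105,.032,.16),(-.105,.032,.097),(-.05,.032,.097)]:
    w=pose2w(p,q); print(w.round(3),np.hypot(*w[:2]).round(3),kinematics.ik(w,quat(p[2])))
E
```

```text
('top',) [0.5415 0.0117 0.0448] [[0.2, -0.7], [-0.9, -0.6], [1.3, 0.2], [-0.4, 0.5], [-0.3, 0.4], [0.3, 0.1]]
('side',) [0.5436 0.0095 0.0409] [[-0.3, -0.1], [-0.2, -0.0], [0.2, 0.3], [0.2, 0.1], [0.1, -0.4]]
('top', 'side') [0.5423 0.0112 0.0458] [[0.5, -1.1], [-0.6, -1.1], [1.6, -0.2], [-0.1, 0.2], [-0.0, 0.0], [0.6, -0.3], [-1.0, -0.3], [-0.7, -0.3], [-0.3, -0.1], [-0.5, -0.2], [-0.4, -0.7]]
[ 0.498 -0.119  0.14 ] 0.512 [-0.60070945  0.28646946  0.91696158  1.83610453 -0.24939287  1.14024152
  2.01855082]
[ 0.498 -0.119  0.035] 0.512 [-0.45345573  0.42089061  0.760342    1.93363452 -0.35993323  0.92638208
  2.10036742]
[0.436 0.038 0.16 ] 0.438 [-0.73488203  0.01491294  0.58628425  1.9784758  -0.00903637  1.15070926
  1.4716201 ]
[0.436 0.038 0.097] 0.438 [-0.70523384  0.10404351  0.58048966  2.05591363 -0.06775662  0.99962932
  1.5260254 ]
[0.491 0.041 0.097] 0.493 [-0.63964243  0.23504824  0.56147804  1.92328574 -0.14576407  1.02306021
  1.6022312 ]
```

```bash
python3 - <<'E'
from h import *
from cell import *
p=np.load("p.npy"); q=quat(p[2]); W=lambda *a: pose2w(p,a)
eoat.gripper_close(20)
ctrl.move_to(W(-.05,-.128,.24),q); print(readout.get_obs()["time_s"],readout.get_obs()["eef_pos"],W(-.05,-.128,.24))
print(ctrl.movel(W(-.05,-.128,.095),velocity=.12,contact_N=8))
print(ctrl.movel(W(-.05,-.128,.045),velocity=.05,contact_N=8))
o=readout.get_obs(); print(o["eef_pos"],o["contact_force"],o["time_s"])
ctrl.movel(W(-.05,-.128,.20),velocity=.15)
ctrl.move_to(W(-.108,.032,.20),q)
o=readout.get_obs(); print(o["eef_pos"],o["time_s"])
a=read_camera("top")["img"][130:290,170:460]; b=read_camera("side")["img"][140:340,250:410]
a=cv2.resize(a,(580,320)); b=cv2.resize(b,(220,275)); b=cv2.copyMakeBorder(b,0,45,0,0,0)
cv2.imwrite("pics/after1.png",np.hstack([a,b])[...,::-1])
E
```

```text
4.775 [ 0.49847485 -0.11802197  0.23992111] [ 0.49816867 -0.11897112  0.24      ]
False
False
[ 0.4984156  -0.11905318  0.04528878] [-0.36897179 -0.21787785 -0.31527951] 7.2833
[0.43277588 0.03815846 0.19974561] 9.1833
```

View pics/after1.png

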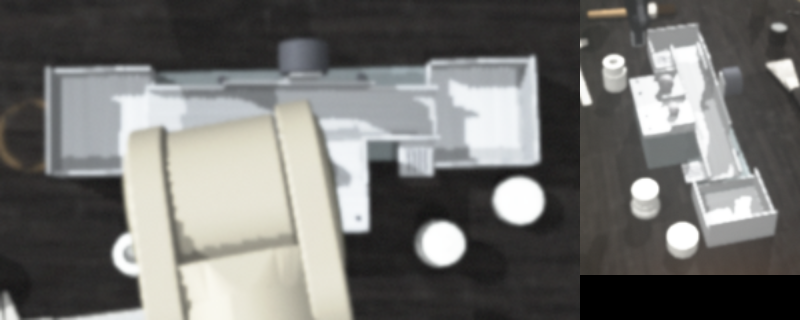

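The view shows the gate tipped right: the left tab is up at about (660,60) and the right tab down at about (415,160). The samples haven't moved. Next is the ball push.

```bash
python3 - <<'E'
from h import *
from cell import *
p=np.load("p.npy"); W=lambda *a: pose2w(p,a)
print(ctrl.movel(W(-.106,.032,.099),velocity=.1,contact_N=8))
print(ctrl.movel(W(-.052,.032,.099),velocity=.04,contact_N=8))
o=readout.get_obs(); print(o["eef_pos"],W(-.052,.032,.099),o["contact_force"],o["time_s"])
ctrl.movel(W(-.08,.032,.099),velocity=.1)
ctrl.movel(W(-.10,.032,.26),velocity=.15)
ctrl.move_to(W(-.06,.30,.28),quat(p[2]))
print(readout.get_obs()["time_s"])
a=read_camera("top")["img"][130:290,170:460]
for c in("top","side"):
  if c=="side": b=read_camera("side")["img"][140:340,250:410]
  for t in("large_ball","small_ball_center"): print(c,t,[(np.round(o["bbox"],1).tolist(),round(o["score"],2)) for o in models.find_in(c,t)[:2]])
a=cv2.resize(a,(520,287)); b=cv2.resize(b,(280,350)); a=cv2.copyMakeBorder(a,0,63,0,0,0)
cv2.imwrite("pics/after2.png",np.hstack([a,b])[...,::-1])
E
```

```text
False
False
[0.48865435 0.04076921 0.0990023 ] [0.48884735 0.04076965 0.099     ] [-0.46672146  0.09795443 -0.442198  ] 11.9417
14.6667
top large_ball [([425.1, 184.0, 18.1, 11.4], 0.48), ([314.6, 196.7, 245.3, 99.2], 0.45)]
top small_ball_center [([333.1, 215.0, 13.5, 11.2], 0.57)]
side large_ball [([324.8, 315.1, 20.2, 25.8], 0.45)]
side small_ball_center []
```

View pics/after2.png

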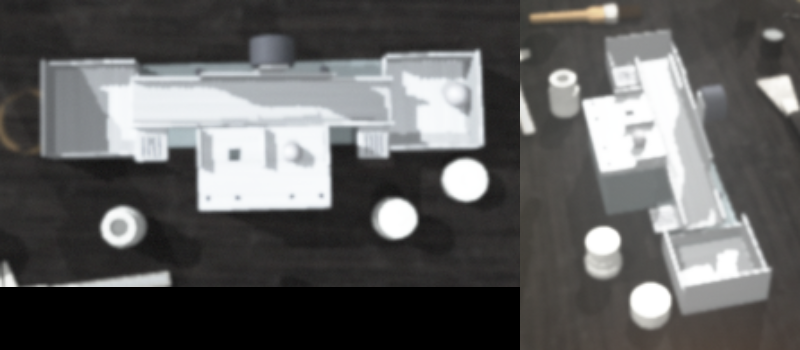

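The large ball is in the right pan at about (457,95). The small ball is still on its seat at about (292,151), the gate is still tipped right, and the samples haven't moved.

```bash
python3 -c "
from cell import *
ctrl.pause(1.5); read_camera('top'); print(models.find_in('top','large_ball')[:2]); print(job.sign_off())"
```

```text
[{'bbox': [425.6, 183.7, 16.1, 15.3], 'score': 0.48}]
the job is handed in; nothing more can be done
None
```

The job is handed in: the gate is tipped right, the large ball is at rest in the right pan, the small ball is still on its seat, and the samples show no movement in the pictures.

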